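# Register a sample box against the flip stop of a labelling guide

### The arm

A 7-joint arm with a two-finger parallel gripper is mounted at the origin on a cart in front of the work surface, level with it; the furniture and walls round the work are solid. World frame = base frame: x ahead of the robot, y to its left, z up, the work surface at z = 0. Lengths are in mm, angles in rad, forces in N, time in s.
With the tool pointing down it reaches from about 400 to 900 mm from the base axis. Payload 5.6 kg.
Tool frame: the origin (TCP) lies midway between the tips of the shut fingers; the grasp point (between the pads) lies 19 mm behind it; z points along the fingers, y is the line along which they close (so a half turn about z gives the same grasp; the last joint's range is limited). The gripper opens to 92 mm and grips with 3 to 60 N. Pads are 20 mm wide; open, the fingers measure 128 mm over their backs; the gripper's body (75 mm by 189 mm) begins 69 mm behind the grasp point.
Start: joints at [-1.207, 0.468, -0.012, 1.603, 0.006, 1.071, -0.056], TCP at [257.228, 596.945, 214.592] pointing down, gripper open.
Joint ranges: [-2.53, 2.53], [-0.31, 2.02], [-1.57, 1.55], [0.28, 2.44], [-1.29, 4.43], [0.15, 1.84], [-2.92, 2.92]. Speed limits (rad/s): [2.57, 2.57, 3.14, 3.14, 3.14, 3.14, 3.14].

### API

Orientations are given as a rotation vector (axis times angle).
In Python, from cell import robot, grip, kin, viewer gives the robot as it stands. Calls block until the motion is done:
- robot.movep(position, orientation): joint-space move of the TCP to a pose.
- robot.servo_line(position, feed=150, rotation=None): straight line of the TCP; rotation=None keeps the orientation; feed is the mean speed in mm/s.
- robot.goto_joints(angles): joint-space move.
- grip(opening, newtons=None): opening from 0.0 (shut) to 1.0 (fully open); newtons is the grip in N (None keeps the last); returns when the fingers have stopped.
- robot.hold(seconds).
- kin.ik(position, orientation): joint angles nearest the present ones, or None.
- robot.observe(): the state.
- viewer.read_camera(name): name is "side" or "top" or "wrist"; returns the picture (400x640x3 uint8, red, green, blue); there is no depth.
- viewer.camera_info(name): a dict with "camera_matrix" (3x3 intrinsics, pixels), "R" (3x3) and "t" (3): a world point X has camera coordinates R X + t. Camera axes: x right, y down, z forward; pixel columns grow to the right and rows downward; lengths in mm; the calibration is good to about 2 mm. A picture is of the moment at which its call begins: read the wrist's pose just before it. camera_info takes no time and is no camera call; for the wrist camera it gives the pose at the moment of the call.
A pose or a line that the arm cannot do raises robot.IKError and nothing moves.
- robot.job_done(): hands the job in; it is judged then, once.
Trained networks look in the newest picture that a camera, given by its name, has taken for a name from the list of things; names that differ only in an ending like _2 or _b are one class to them, and where a whole thing is asked for, a point or a joint stands for the part that bears it (a point fixed in the world has none). Each returns a list of dicts, best first, with "confidence" (0 to 1); they miss things now and then, are a little off and sometimes report something else, mostly with a low value. They report only what shows in the picture. A call takes as long as a camera call.
- viewer.silhouettes(name, camera): "mask" (400x640 bool, what is visible of it).
- viewer.pinpoint(name, camera): "at" ([x, y, z] in mm, in the coordinates of the camera as it stood for that picture, good to about 4 mm: a listed point, or the origin of a listed thing).
The state is a dict: "t": time; "joints": joint angles; "joint_velocities": joint speeds; "joint_torque": joint torques, N m; "tcp_pos": TCP position; "tcp_rot": TCP orientation; "contact_force": force on the tool from outside, world axes, zero at the start; "wrist_torque": the same for the moment, N m; "grip_width": opening from 0.0 (shut) to 1.0 (fully open); "grip_force": force on a finger pad.
Only numpy, scipy, OpenCV 4.12 (cv2) and the standard library are available. Lean on these libraries where they do the work, as an engineer would, in place of code of your own. Each camera call takes 0.05 s, during which the arm holds its last target. There are 200 camera calls.

### The job

Get the flat clear box ready for labelling: flip the red hinged stop of the guide fully down onto the board's path, then slide the box flat on the board, flush along the metal fence, until its end meets the stop's rubber bumper, and press it home against the bumper with a steady 10 N or so for about a second, gently (never over 20 N). Then let go and leave the box touching the bumper and flush along the fence, and do not disturb the stapler, label roll or stamp.

Things in the scene. Friction and masses are not known exactly. Their poses are not given: they have to be found in the camera images.
- guide: Labelling guide, fixed: grey board 140 x 360 x 14 mm, aluminium fence on its far edge. Origin: underside, mid-length. Its x points from the open side to the fence, y along the fence to the stop; board x -75 to +65, y -180 to +180 mm. Fence face at x = +45 mm, fence 15 mm thick, top 56 mm above the table.
- fence_face (a point): Point on the fence's flat face, half-way along it (y = 0 of the guide), 29 mm above the table. Axes as the guide's: x points into the fence.
- hinge (a point): On the stop's hinge axis (parallel to the guide's y), above the fence, 64 mm above the table, in the middle of the stop's 10 mm thickness; guide frame (52.5, 100, 64) mm. Grey hinge cheeks beside it, 38 mm over their outsides (44 over the pin ends), top 72 mm.
- stop (a joint): Angle of the red stop flag, rad: 0 raised (leaning back over the fence, 19 degrees past upright, top 138 mm over the table), 1.9 fully down (hard limit): arm level from the hinge out over the board (guide -x), 10 mm thick; plate below it, 15-65 mm from the axis, down to 20 mm over the table. Stiff hinge (0.1 N m): stays at any angle, never falls; carry it over from behind, then press it down.
- tab (a point): Middle of the black thumb tab on the free end of the stop flag, 24 (radial) x 26 (along the hinge axis) x 10 mm, centred 72 mm from the hinge axis, its end at 84 mm. Swings with the flag; with the flag down it is 64 mm over the table, upper face at 69 mm.
- bumper (a point): Bumper mount in the stop flag; origin on the bumper axis, mid thickness; flag down: guide (5, 100, 29) mm, opposite the end of a box flush on the fence. Round rubber tip, 16 mm across, on a setting screw: it lies 11 to 23 mm from here towards the box (guide -y); the setting is NOT measured and differs each time: feel for it. It yields 1 mm per 5 N and springs back. Box on bumper: never over 20 N.
- box_centre (a point): Centre (half-way up) of the flat clear sample box, 84 (x) x 144 (y) x 38 (z) mm over its rim, lid tied, about 0.14 kg, loose on the board; its top is 52 mm over the table. Its long side runs roughly along the fence, its x axis towards the fence. It starts away from both the fence and the stop.
- stapler: Blue and black stapler, 30 x 127 x 49 mm, bystander; origin under its middle.
- label_roll: White label roll standing on end, 60 mm across, 52 mm tall, bystander; origin under its middle.
- stamp: Red and black hand stamp, 28 x 45 x 67 mm, bystander; origin under its middle.

How it is judged (in metres and radians):
On the way, in this order (a step that is already met when the one before it is completed fails the run):
1. the stop flag is fully down (value of joint stop above 1.84 rad), for 0.2 s.
2. the box, flush along the fence, is pressed against the bumper of the lowered stop with 4 to 20 N for 0.4 s (value of joint stop above 1.84 rad and contact force between clear_box and pad_c0 above 4 N and angle between the x axis of box_centre and the x axis of fence_face, either way round below 0.04 rad), for 0.4 s.
At the end, for the whole second after the job is handed in: The stop is fully down (joint above 1.84 rad); the box lies flat on the board, at rest and released, its end within 2 mm of the rubber bumper, its long side within 3 mm of the fence face and parallel to it within 0.04 rad (value of joint stop above 1.84 rad and y of pad_c0 in the frame of box_centre between 0.0735 and 0.078 m and x of box_centre in the frame of fence_face above -0.045 m and angle between the x axis of box_centre and the x axis of fence_face, either way round below 0.04 rad and angle between box_centre's own z axis and vertical below 0.05 rad and height (world z) of box_centre below 0.037 m and linear speed of clear_box below 0.01 m/s); the robot touches nothing.
It fails at once if the box pressed on the bumper with more than 20 N (contact force between clear_box and pad_c0 above 20 N).
It fails at once if the box lifted off the board (height (world z) of box_centre above 0.048 m).
It fails at once if the stapler, label roll or stamp disturbed (moved more than 15 mm) (distance of any of stapler, label_roll, stamp from where it was at the start of the episode above 0.015 m).
It also fails if it takes over 69 s, if anything falls off the work surface, if the arm or the gripper's body presses on something with over 40 N, if the wrist force passes 120 N, or if a joint passes its speed limit or range.

## Working session

There is one attempt and no reset: what is moved stays moved. The work goes in short steps, each a Python script; the robot and the scene stay as the last script left them, time stands still between calls to the robot, and variables do not carry over. Pictures are saved under pics/ and viewed, at most 10 in all, crops included, and the job is handed in when it is done.

```bash
mkdir -p pics; ls; cat > h.py <<'E'
from cell import robot, grip, kin, viewer
import numpy as np, cv2
from scipy.spatial.transform import Rotation as Rn
np.set_printoptions(precision=2,suppress=True)
def snap(c,f=None):
    im=viewer.read_camera(c); 
    if f: cv2.imwrite(f'pics/{f}.png',im[:,:,::-1])
    return viewer.camera_info(c)
def pin(n,c,i,k=2):
    R,t=np.array(i["R"]),np.array(i["t"])
    return [(round(d["confidence"],2),R.T@(np.array(d["at"])-t)) for d in viewer.pinpoint(n,c)[:k]]
E
python3 - <<'E'
from h import *
o=robot.observe();print(o)
for c in("top","side"):
    i=snap(c,c+"0")
    for n in("guide","fence_face","hinge","tab","bumper","box_centre","stapler","label_roll","stamp"):
        print(c,n,pin(n,c,i))
E
cd pics; python3 -c "
import cv2,numpy as np
cv2.imwrite('a.png',cv2.resize(np.vstack([cv2.imread('top0.png'),cv2.imread('side0.png')]),None,fx=.75,fy=.75))"
```

```text
pics
{'t': 0.0, 'joints': array([-1.21,  0.47, -0.01,  1.6 ,  0.01,  1.07, -0.06]), 'joint_velocities': array([ 0., -0., -0.,  0.,  0., -0., -0.]), 'joint_torque': array([  0.  , -52.06,  -0.01, -24.37,  -0.06,   0.02,   0.  ]), 'tcp_pos': array([257.01, 596.36, 213.63]), 'tcp_rot': array([-0.63, -3.08,  0.  ]), 'contact_force': array([ 0.11, -0.31,  0.21]), 'wrist_torque': array([ 0.02, -0.07,  0.08]), 'grip_force': 0.0, 'grip_width': 0.9998230089891244}
top guide [(0.84, array([471.03, -64.7 ,  -2.22]))]
top fence_face [(0.65, array([516.18, -63.87,  25.8 ]))]
top hinge [(0.84, array([515.29,  36.96,  63.16]))]
top tab []
top bumper [(0.79, array([482.42,  36.14, 116.1 ]))]
top box_centre [(0.96, array([ 461.92, -146.74,   32.4 ]))]
top stapler [(0.75, array([603.91, 424.59,  -1.18]))]
top label_roll [(0.88, array([630.61, 277.8 ,  -1.19]))]
top stamp [(0.56, array([702.5 , -66.25,   0.82])), (0.4, array([513.76,  37.25,  62.05]))]
side guide [(0.97, array([469.04, -66.34,   0.05]))]
side fence_face [(0.77, array([518.87, -60.51,  26.45]))]
side hinge [(0.87, array([517.97,  38.22,  66.81]))]
side tab [(0.68, array([519.81,  40.02, 133.77])), (0.56, array([707.17, -65.45,   1.67]))]
side bumper [(0.78, array([481.37,  32.03, 114.86]))]
side box_centre [(0.67, array([ 462.19, -150.58,   35.37])), (0.54, array([628.17, 279.15,   2.84]))]
side stapler [(0.73, array([602.55, 428.78,   0.35])), (0.2, array([ 460.61, -148.86,   33.77]))]
side label_roll [(0.89, array([631.46, 281.47,   2.03]))]
side stamp [(0.64, array([705.16, -66.83,   1.12]))]
```

View pics/a.png

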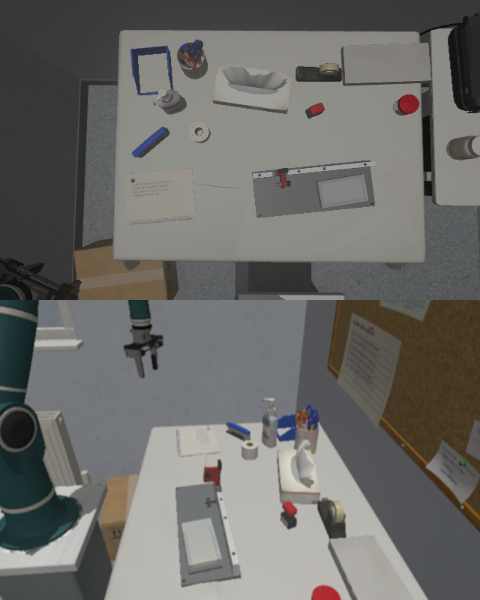

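```bash
python3 - <<'E'
from h import *
i=viewer.camera_info("top")
im=cv2.imread('pics/top0.png')
cv2.imwrite('pics/b.png',cv2.resize(im[205:295,330:510],None,fx=4,fy=4,interpolation=cv2.INTER_CUBIC))
K,R,t=[np.array(i[k]) for k in("camera_matrix","R","t")]
print(K,R,t)
E
```

```text
[[486.6    0.   320.62]
 [  0.   486.6  201.48]
 [  0.     0.     1.  ]] [[ 0.01 -1.   -0.  ]
 [-1.   -0.01 -0.07]
 [ 0.07  0.01 -1.  ]] [ 150.4   579.11 1087.38]
```

View pics/b.png

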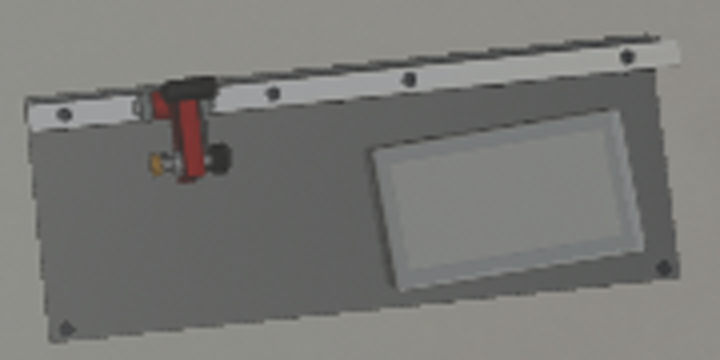

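The crop shows the board's open corners at (52,341) and (680,277). The fence's near top edge runs from (30,131) to about (655,70). The box-top corners are at (372,150), (618,112), (643,247) and (398,290), so the box is yawed relative to the fence.

```bash
python3 - <<'E'
from h import *
i=viewer.camera_info("top")
K,R,t=[np.array(i[k]) for k in("camera_matrix","R","t")]
def bp(p,z):
    u=np.array([330+p[0]/4-.375,205+p[1]/4-.375,1]); d=R.T@np.linalg.solve(K,u); c=-R.T@t
    return (c+d*(z-c[2])/d[2])[:2]
A,B=bp((52,341),14),bp((680,277),14); F,G=bp((30,131),56),bp((655,70),56)
ang=lambda p,q: np.arctan2(-(p-q)[0],(p-q)[1])
print(A,B,np.linalg.norm(A-B),ang(A,B),F,G,ang(F,G))
a=(ang(A,B)+ang(F,G))/2; ex=np.array([np.cos(a),np.sin(a)]); ey=np.array([-ex[1],ex[0]])
print(a,"origin",(A+B)/2+75*ex, "xfence-xopen",(F-A)@ex,(G-B)@ex,"expect 120; origin y from A/B",A@ey-180,B@ey+180)
C=[bp(p,52) for p in((372,150),(618,112),(643,247),(398,290))]
c=sum(C)/4; print("box",c,[np.linalg.norm(C[k]-C[k-1]) for k in range(4)],ang(C[0],C[1]),ang(C[3],C[2]))
O=(A+B)/2+75*ex; print("box in guide",(c-O)@ex,(c-O)@ey)
h=np.array([516.6,37.6]); print("hinge in guide",(h-O)@ex,(h-O)@ey)
E
```

```text
[378.38 103.63] [ 417.26 -251.4 ] 357.15709883683496 0.10908860244602919 [496.82 117.96] [ 532.95 -224.56] 0.1050886661947524
0.1070886343203908 origin [472.39 -65.87] xfence-xopen 119.29800422832533 117.89485929226416 expect 120; origin y from A/B -117.4053496851624 -114.56173423080594
box [ 461.43 -144.21] [np.float64(77.36939730744014), np.float64(136.9961819280611), np.float64(74.66160142703093), np.float64(136.27222852883872)] 0.1606687751325625 0.1804726869176764
box in guide -19.26575689862206 -76.7205967538559
hinge in guide 55.015885153235274 98.15183940926224
```

```bash
cat >> h.py <<'E'
O=np.array([471.7,-66.,0]); a=0.107
Rg=Rn.from_euler('z',a).as_matrix()
W=lambda x,y,z: O+Rg@np.array([x,y,z],float)
def rot(dy):  # tool down, tool y along guide vector dy
    y=Rg@np.array([*dy,0.]); z=np.array([0,0,-1.]); 
    return Rn.from_matrix(np.c_[np.cross(y,z),y,z]).as_rotvec()
RY=rot((0,1)); RX=rot((1,0))
def F(): return Rg.T@robot.observe()["contact_force"]   # guide axes
def P(): return Rg.T@(robot.observe()["tcp_pos"]-O)
E
python3 - <<'E'
from h import *
print(kin.ik(W(107,100,220),RY),kin.ik(W(-5,100,66),RY),kin.ik(W(0,-160,28),RX),kin.ik(W(0,-160,28),-RX),kin.ik(W(-90,-77,28),RY))
grip(0.0,10)
robot.movep(W(110,100,220),RY); print(P(),F())
robot.servo_line(W(110,100,112),120); f0=F(); print(P(),f0)
H=np.array([52.5,64]); 
for d in range(-25,86,10):
    s,c=np.sin(np.radians(d)),np.cos(np.radians(d))
    p=H+68*np.array([-s,c])+7*np.array([c,s])+[10,0]
    robot.servo_line(W(p[0],100,p[1]),60); print(d,P(),F()-f0)
E
```

```text
[-0.35  0.33  0.27  1.81 -0.1   1.01  1.63] [-0.3   0.38  0.18  2.18 -0.12  0.59  1.65] [-0.23  0.68  0.78  2.03 -0.73  0.72  1.13] [-0.23  0.68  0.78  2.03 -0.73  0.72  1.13] [ 0.07  0.42  0.25  2.28 -0.23  0.46  2.19]
[110.09 101.16 219.94] [ 0.69 -0.4   0.69]
[110.6   99.99 112.7 ] [0.7  0.22 0.14]
-25 [ 97.74 100.06 123.47] [-0.17 -0.62  0.34]
-15 [ 86.69 100.02 128.11] [ 0.09  0.06 -0.13]
-5 [ 75.11 100.01 131.27] [-0.82  0.07  0.82]
5 [ 63.1  100.02 132.42] [-0.73 -0.41 -0.64]
15 [ 51.07  99.99 131.44] [-0.28 -0.33 -0.96]
25 [ 39.48 100.02 128.44] [-0.53  0.04 -0.74]
35 [ 28.57 100.   123.48] [-0.45 -0.45  1.  ]
45 [ 18.76  99.99 116.75] [-0.9  -0.31 -0.14]
55 [ 10.2   99.99 108.37] [-0.58 -0.68  0.38]
65 [  3.27 100.    98.69] [-1.13  0.24 -0.94]
75 [-1.95 99.97 87.91] [-1.04 -0.44  0.43]
85 [-5.13 99.97 76.43] [0.06 1.24 0.16]
```

```bash
python3 - <<'E'
from h import *
f0=np.mean([F() for _ in range(5)],0)
z=76
while z>60:
    z-=1; robot.servo_line(W(-5.5,100,z),20); f=F()-f0; print(z,P()[2],f)
    if f[2]>9: break
robot.hold(.3); print(F()-f0)
robot.servo_line(W(-5.5,100,110),100)
robot.servo_line(W(-90,60,230),200); print(robot.observe()["t"])
i=snap("top","top1"); print(pin("tab","top",i),pin("bumper","top",i)); 
i=snap("side","side1"); print(pin("tab","side",i),pin("bumper","side",i),pin("hinge","side",i))
A=cv2.imread('pics/top1.png')[200:300,330:510];B=cv2.imread('pics/side1.png')[200:400,200:360]
cv2.imwrite('pics/c.png',np.hstack([cv2.resize(A,(450,250)),cv2.resize(B,(320,400))[:250]]) if 0 else cv2.resize(np.hstack([cv2.copyMakeBorder(A,0,100,0,0,cv2.BORDER_CONSTANT),B]),None,fx=2.3,fy=2.3,interpolation=cv2.INTER_CUBIC))
E
```

```text
75 74.98920202239822 [-0.08 -2.34 -0.14]
74 74.01888126137844 [-1.12 -1.72 -0.48]
73 72.96421158695144 [-0.92 -1.35  0.23]
72 71.92726537090599 [-0.33 -1.83 -1.11]
71 70.92984409048626 [-0.8  -1.52 -0.84]
70 69.94016620448443 [-0.57 -2.33 -0.26]
69 69.29112139566827 [-1.64 -1.54  3.93]
68 69.31822102903391 [-0.2  -1.8   9.93]
[ 4.15 -2.52  0.71]
13.7167
[(0.67, array([439.12,  34.01,  69.05]))] [(0.67, array([464.45,  35.51,  29.13]))]
[(0.6, array([438.07,  31.53,  61.18]))] [(0.84, array([465.3 ,  33.81,  30.32]))] [(0.97, array([517.51,  37.44,  66.27]))]
```

View pics/c.png

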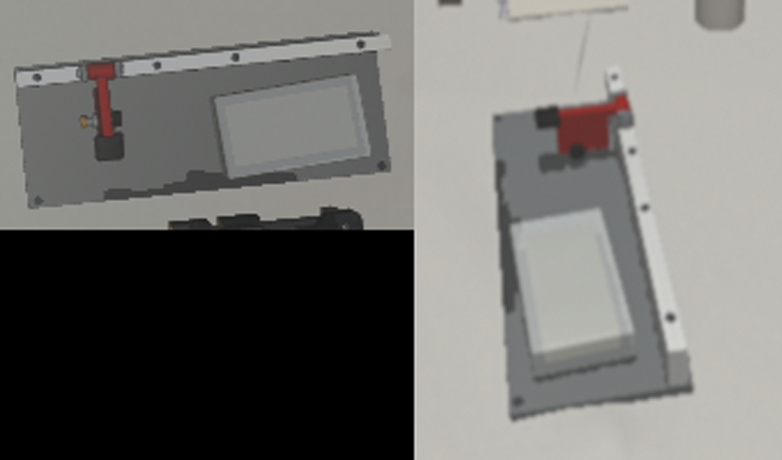

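The stop is down: the arm is level, the upper face was felt at 69.3 mm, and the bumper is seen at its nominal place. I'll press once more to be sure, then push the box sideways to the fence.

```bash
python3 - <<'E'
from h import *
robot.servo_line(W(-15,100,90),250); f0=np.mean([F() for _ in range(5)],0)
robot.servo_line(W(-15,100,71),60)
for z in (70,69,68,67,66):
    robot.servo_line(W(-15,100,z),20); f=F()-f0; print(z,P()[2],f)
    if f[2]>12: break
robot.hold(.2); print(P(),F()-f0)
robot.servo_line(W(-15,100,110),150)
grip(0.75,10)
robot.servo_line(W(-98,-77,110),220); robot.servo_line(W(-98,-77,27),120)
f0=np.mean([F() for _ in range(5)],0); print(f0)
robot.servo_line(W(-75,-77,27),60)
for x in np.arange(-74,-38,1.5):
    robot.servo_line(W(x,-77,27),25); robot.observe; f=F()-f0
    if x>-56 or f[0]<-3: print(x,P(),f)
    if f[0]<-5: break
robot.hold(.2); print(P(),F()-f0,robot.observe()["t"])
snap("top","top2"); 
cv2.imwrite('pics/d.png',cv2.resize(cv2.imread('pics/top2.png')[200:300,330:510],None,fx=4,fy=4,interpolation=cv2.INTER_CUBIC))
E
```

```text
70 70.09131603633384 [ 0.55 -0.08  0.76]
69 69.31582251197888 [-0.28 -0.47  2.3 ]
68 69.29281304153885 [ 1.21 -0.47 11.19]
67 69.25768937276548 [ 3.98 -2.56 17.95]
[-9.52 99.18 69.27] [ 3.72 -0.46 17.33]
[-0.4  -0.08  0.19]
-54.5 [-54.28 -77.03  27.02] [ 0.91 -0.17  0.56]
-53.0 [-52.81 -77.03  27.01] [-0.14 -0.65  0.02]
-51.5 [-51.28 -77.04  27.02] [ 0.04 -0.44 -0.55]
-50.0 [-49.76 -77.02  27.02] [ 1.3   0.33 -0.32]
-48.5 [-48.7  -77.02  26.95] [-1.   -0.04  0.61]
-47.0 [-48.64 -76.93  26.77] [-4.07 -1.24  2.93]
-45.5 [-48.67 -76.84  26.58] [-7.42 -1.98  6.92]
[-48.62 -76.85  26.58] [-8.17 -1.32  5.64] 25.675
```

View pics/d.png

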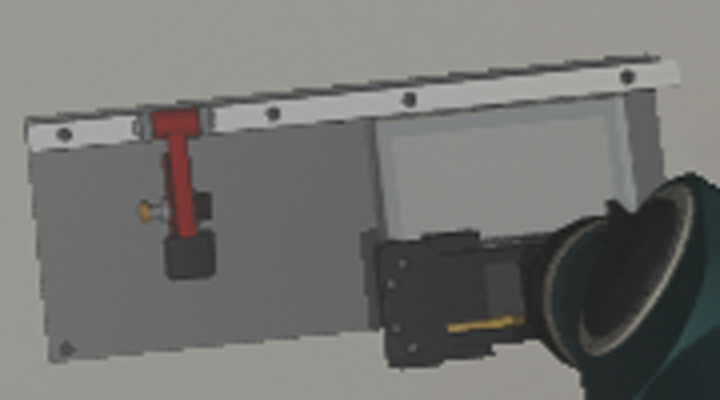

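The box is now flush on the fence: finger contact came at x = -48.6 against -49 expected, and in the picture its long edge lies along the fence from (375,120) to (625,95). Next I'll go round to its end.

```bash
python3 - <<'E'
from h import *
robot.servo_line(W(-75,-77,27),80); robot.servo_line(W(-90,-77,120),200)
q=robot.observe()["joints"]; c=[]
for r in (RX,rot((-1,0))):
    j=kin.ik(W(1,-190,120),r); print(j)
    if j is not None: c.append((abs(j-q).max(),r))
r=min(c,key=lambda k:k[0])[1]
grip(0.35,10)
robot.movep(W(1,-190,120),r); robot.servo_line(W(1,-190,30),120); print(P(),robot.observe()["t"])
f0=np.mean([F() for _ in range(5)],0)
robot.servo_line(W(1,-165,30),60); print(P(),F()-f0)
robot.servo_line(W(1.5,-130,30),40); print(P(),F()-f0)
robot.servo_line(W(2.5,-84,30),40); print(P(),F()-f0,robot.observe()["t"])
np.save("f0.npy",f0); np.save("r.npy",r)
snap("top","top3"); 
cv2.imwrite('pics/e.png',cv2.resize(cv2.imread('pics/top3.png')[200:300,330:510],None,fx=4,fy=4,interpolation=cv2.INTER_CUBIC))
E
```

```text
[-0.11  0.49  0.68  1.95 -0.41  0.84  0.9 ]
[ 1.31  0.92 -1.33  1.86  0.97  1.21  2.89]
[   1.33 -190.39   30.51] 29.5667
[   1.22 -164.64   30.14] [-1.65  0.18 -0.43]
[   1.66 -129.9    30.02] [-2.17  0.05 -0.21]
[  2.66 -84.05  30.06] [-1.16  0.94 -0.34] 32.4583
```

View pics/e.png

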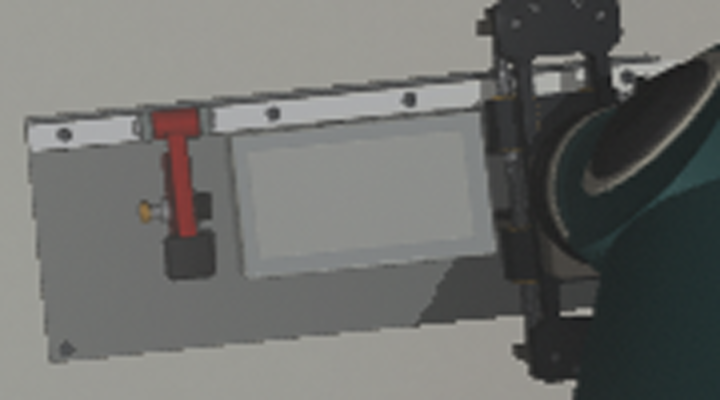

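The box has slid along flush, with its end at about (238,207) and the rubber tip ending near (212,207). Now I'll feel for the bumper and press.

```bash
python3 - <<'E'
from h import *
f0=np.load("f0.npy"); f0[1]=np.mean([F()[1] for _ in range(5)])
def fy(n=4): return -np.mean([F()[1]-f0[1] for _ in range(n)])
y=-84.
while y<-50:
    y+=0.7; robot.servo_line(W(2.5,y,30),14); f=fy(3)
    if f>1.2: print(round(y,1),P(),f)
    if f>9: break
for k in range(6):
    robot.hold(.2); f=fy(); print(f,P(),F()-f0)
    if f<8.5: y+=.4; robot.servo_line(W(2.5,y,30),14)
    elif f>13: y-=.4; robot.servo_line(W(2.5,y,30),14)
print(robot.observe()["t"])
E
```

```text
-70.7 [  2.48 -71.11  30.03] 1.615715344350387
-70.0 [  2.48 -70.75  30.08] 4.211688858400717
-69.3 [  2.56 -70.35  30.15] 5.3108022679480715
-68.6 [  2.61 -70.13  30.22] 5.536871149599879
-67.9 [  2.57 -69.94  30.27] 8.294304986762205
-67.2 [  2.61 -69.74  30.34] 8.544227686386066
-66.5 [  2.62 -69.52  30.4 ] 8.739930834447335
-65.8 [  2.63 -69.31  30.47] 10.092713246769254
10.612403690089879 [  2.58 -69.28  30.44] [ -2.96 -10.61   0.52]
10.065459696503014 [  2.63 -69.32  30.47] [ -2.43 -10.07  -0.32]
10.713975398342527 [  2.62 -69.32  30.47] [ -4.07 -10.71  -0.22]
10.083800735144193 [  2.59 -69.3   30.46] [ -1.56 -10.08   0.96]
10.21267908259898 [  2.61 -69.3   30.45] [ -2.67 -10.21  -0.48]
10.56520755507934 [  2.62 -69.31  30.46] [ -3.66 -10.57   0.62]
40.2083
```

```bash
python3 - <<'E'
from h import *
robot.servo_line(W(2.5,-72,30),6); robot.servo_line(W(2,-100,30),60); robot.servo_line(W(0,-150,150),200); robot.servo_line(W(-60,-250,200),200)
i=snap("top","top4"); print(pin("box_centre","top",i),pin("bumper","top",i))
j=snap("side","side4"); b=pin("box_centre","side",j); print(b,[Rg.T@(p[1]-O) for p in b],robot.observe()["t"])
cv2.imwrite('pics/f.png',cv2.resize(cv2.imread('pics/top4.png')[200:300,330:510],None,fx=4,fy=4,interpolation=cv2.INTER_CUBIC))
E
```

```text
[] [(0.58, array([468.02,  36.15,  26.77]))]
[(0.66, array([473.02, -57.24,  34.46]))] [array([ 2.25,  8.57, 34.46])] 43.8417
```

View pics/f.png

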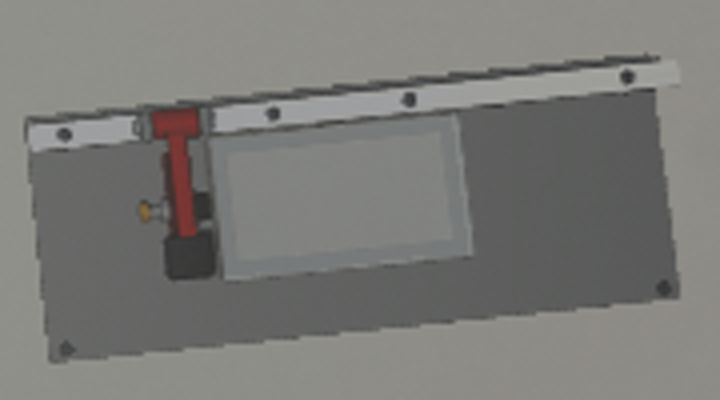

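The box's open edge runs from (224,280) to (473,255), a slope of 0.100. That is parallel to the fence at about 0.10, with no visible gap, and its end touches the rubber tip near (212,207). While pressing, the side force was about 3 N towards the fence. Handing in.

```bash
python3 -c "
from h import *
print(robot.job_done())"
```

```text
the job is handed in; nothing more can be done
None
```

The job is handed in: the stop is fully down, and the box was pressed on the bumper at about 10 N for just over a second, then released touching the bumper and flush on the fence; the verdict was not reported back.

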